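Reset the peak pointer of the kitchen scale

TASK

The peak pointer on the dial of the kitchen scale still shows the last batch of fruit. Turn its knob back, anticlockwise seen from above, until the pointer is fully home at its zero stop, then let go. Leave the round minute timer, which has a similar but smaller knob, and the glass pitcher as they are.

Things in the scene. Friction and masses are not known exactly. Their poses are not given: they have to be found in the camera images.
- scale: Kitchen scale: heavy flat steel box, fixed, 250 (x) x 160 (y) mm, top 52 mm above the counter; origin at the centre of its underside. On top: a round steel pan 120 mm across, centre at x = -60 mm, rim 72 mm above the counter; and a flat white dial 120 mm across, centre at x = +60 mm. The dial's zero mark is its widest tick, nearest the pan, beside a small steel stop pin.
- reset_knob (a joint): Angle in rad of the peak pointer knob at the centre of the scale's dial. 0 = pointer on the zero mark, at its stop; grows clockwise seen from above, so back to zero is anticlockwise. It stays where it is left (friction about 0.06 N m) and cannot go below 0. It starts between 0.7 and 1.4.
- reset_knob_grip (a point): Grip point of that knob, on its upright turning axis, 82 mm above the counter. The knob is a black upright bar 50 mm long, 14 mm thick, from 58 to 92 mm above the counter, on a hub 38 mm across with its top at 59 mm. The point turns with the knob: x along the bar towards the end with the thin pointer, y across the bar, z up.
- timer_mark (a point): Pointer tip of the minute timer, 28 mm out from the timer's axis, 44 mm above the counter; its x axis points outward along the knob bar. The timer is a loose round steel drum standing alone, 90 mm across, 40 mm high, with a white dial on top and a black bar knob 38 mm long, 11 mm thick, its top 66 mm above the counter. Leave it alone.
- pitcher: Empty clear glass pitcher, loose, 190 mm high, 116 mm across the rim, with a handle reaching 98 mm from its axis along its +y; origin at the centre of its underside, z up. Not to be disturbed.

How it is judged:
By the outcome, as a careful person would: the job done as asked, in the order asked, and still so for the second after the job is handed in, with the robot touching nothing.
It also fails if it takes over 29 s, if anything falls off the work surface, if the arm or the gripper's body presses on something with over 40 N, if the wrist force passes 120 N, or if a joint passes its speed limit or range.

ROBOT

A 7-joint arm with a two-finger parallel gripper is mounted at the origin on the work surface. World frame = base frame: x ahead of the robot, y to its left, z up, the work surface at z = 0. Lengths are in mm, angles in rad, forces in N, time in s.
With the tool pointing down it reaches from about 425 to 975 mm from the base axis. Payload 16.7 kg.
Tool frame: the origin (TCP) lies where the fingers leave the gripper's body, on its centre line; the fingertips stand 73 mm ahead of it and the grasp point (between the pads) lies 54 mm ahead of it; z points along the fingers, y is the direction in which the jaws open and shut (so a half turn about z gives the same grasp; the last joint's range is limited). The gripper opens to 85 mm and grips with 20 to 120 N. Pads are 22 mm wide; open, the fingers measure 114 mm over their backs; the gripper's body (76 mm by 85 mm) begins 54 mm behind the grasp point. The pads swing forward as they close: fully open they stand 13 mm farther back than shut.
Start: joints at [-1.448, 0.426, 0.074, 1.606, -0.034, 1.111, -0.067], TCP at [181.224, 650.184, 303.902] pointing down, gripper open.
Joint ranges: [-2.85, 2.85], [-0.5, 2.14], [-1.23, 1.37], [0.21, 2.46], [-1.02, 4.16], [0.16, 2.05], [-2.73, 2.73]. Speed limits (rad/s): [1.89, 1.89, 2.39, 2.39, 3.01, 3.01, 3.01].

INTERFACE

Orientations are given as [roll, pitch, yaw] about the fixed x, y, z axes, in that order (R = Rz(yaw) Ry(pitch) Rx(roll)).
In Python, from station import ctrl, imaging, job gives the robot as it stands. The module is installed in compiled form; this text tells all that it offers.
- The arm moves only by the tool jog_arm, never from a script. Its argument "moves" is a list of rows, each a list of 7 numbers: the shift along the tool's x, y, z in mm, then the turn, a rotation vector about the tool's x, y, z in degrees, then the opening, from -1 (shut) to 1 (fully open). A call has 1 to 12 rows; each row shifts and turns the commanded pose from where the row before left it, along the tool's axes as they then stand; what a row does not reach is not made up. A row lasts 1/12 s, in which the tool goes at most 41.7 mm and 7.16 degrees, less where a joint would pass 70% of its speed; a pose out of reach is approached as far as the arm can. A call is refused whole if a number of a shift passes 41.7 or a number of a turn 7.16, either way. A call with a gripper value outside its range is refused whole. The fingers move at their own pace and stop on an object; the grip force is fixed at half the most. Time passes only in rows, so rows that do not move let the fingers close. It gives the time, the measured TCP pose, the force and the opening at its end, in the units of the state.
- ctrl.read_state(): the state, without advancing time (a new reading comes with each control period).
- imaging.get_image(name): name is "side" or "top"; returns the picture (400x640x3 uint8, blue, green, red); there is no depth.
- imaging.camera_model(name): a dict with "camera_matrix" (3x3 intrinsics, pixels), "k1" (the pictures are not rectified: a ray, as slopes to the right and down, at radius r is drawn at 1 + k1 r^2 times it, then the intrinsics apply), "rvec" (rotation vector, rad) and "tvec" (3), from world to camera coordinates, as OpenCV has them. Camera axes: x right, y down, z forward; pixel columns grow to the right and rows downward; lengths in mm; the calibration is good to about 2 mm. A picture is of the moment at which its call begins. camera_model takes no time and is no camera call.
- job.sign_off(): hands the job in, once; it reports no verdict.
The state is a dict: "clock": time; "joints": joint angles; "joint_vel": joint speeds; "tau": joint torques, N m; "tool_pos": TCP position; "tool_rot": TCP orientation; "contact_force": force on the tool from outside, world axes, zero at the start; "moment": the same for the moment, N m; "opening": finger opening in mm.
Only numpy, scipy, OpenCV 4.12 (cv2) and the standard library are available. Lean on these libraries where they do the work, as an engineer would, in place of code of your own. Each camera call takes 0.05 s, during which the arm holds its last target. There are 200 camera calls.

## Working session

There is one attempt and no reset: what is moved stays moved. The work goes in short steps, Python scripts to look and compute and a tool call to move; the robot and the scene stay as the last step left them, time stands still between calls to the robot, and variables do not carry over. Pictures are saved under pics/ and viewed, about 8 in all and at most 12, crops included, and the job is handed in when it is done.

Besides the shell and the picture viewer there is one more tool, called after ">>>" as a command line: name --pt "numbers of a row" for each row, then --argument value for the rest. jog_arm: Moves the arm, as the interface text tells. Its arguments: {"type":"object","properties":{"moves":{"type":"array","items":{"type":"array","items":{"type":"number"}}}},"required":["moves"]}

```bash
mkdir -p pics; cat > h.py <<'E'
import numpy as np, cv2
from station import ctrl, imaging, job
def ray(name,uv):
    m=imaging.camera_model(name);K=np.array(m["camera_matrix"],float);R=cv2.Rodrigues(np.array(m["rvec"],float))[0];t=np.array(m["tvec"],float).ravel()
    d=cv2.undistortPoints(np.array([[uv]],float),K,np.array([m["k1"],0,0,0,0],float)).ravel() 
    return -R.T@t, R.T@np.array([d[0],d[1],1])
def onplane(name,uv,z):
    c,d=ray(name,uv); return c+d*(z-c[2])/d[2]
def proj(name,p):
    m=imaging.camera_model(name);K=np.array(m["camera_matrix"],float)
    return cv2.projectPoints(np.array([p],float),np.array(m["rvec"],float),np.array(m["tvec"],float),K,np.array([m["k1"],0,0,0,0],float))[0].ravel()
E
python3 - <<'E'
from h import *
for n in("top","side"):
    im=imaging.get_image(n); cv2.imwrite(f"pics/{n}0.png",im); print(imaging.camera_model(n))
print(ctrl.read_state())
E
```

```text
{'camera_matrix': array([[365.37041057,   0.        , 321.9469391 ],
       [  0.        , 365.37041057, 193.23284461],
       [  0.        ,   0.        ,   1.        ]]), 'k1': -0.005034171912406101, 'rvec': array([ 2.11788741, -2.15686457,  0.14423885]), 'tvec': array([9.82491633e-01, 5.32779070e+02, 1.01819451e+03])}
{'camera_matrix': array([[432.42356094,   0.        , 321.06943058],
       [  0.        , 432.42356094, 199.20861664],
       [  0.        ,   0.        ,   1.        ]]), 'k1': -0.07028722817688948, 'rvec': array([ 2.34605998, -0.83039389,  0.268097  ]), 'tvec': array([-433.36150872,  298.52501772, 1340.25070111])}
{'clock': 0.1, 'joints': array([-1.44847202,  0.42670803,  0.07383929,  1.60653946, -0.03410994,
        1.11080041, -0.06707363]), 'joint_vel': array([ 1.40707799e-03, -1.18024251e-03, -3.31239214e-04, -3.94393242e-03,
       -8.52426595e-06,  1.64822461e-03, -1.44765171e-03]), 'tau': array([ 5.84773385e-03, -9.51524234e+01,  3.76963422e+00, -4.64409900e+01,
        1.95535150e-02,  6.51008319e-03, -7.09528393e-06]), 'tool_pos': array([181.16315935, 649.94065316, 303.25598831]), 'tool_rot': array([-3.14039850e+00,  7.24647919e-05,  2.86977131e+00]), 'contact_force': array([-0.37413728, -0.05015406, -0.7244071 ]), 'moment': array([-0.02015282,  0.02693499, -0.00323534]), 'opening': 85.16485906393825}
```

View pics/top0.png

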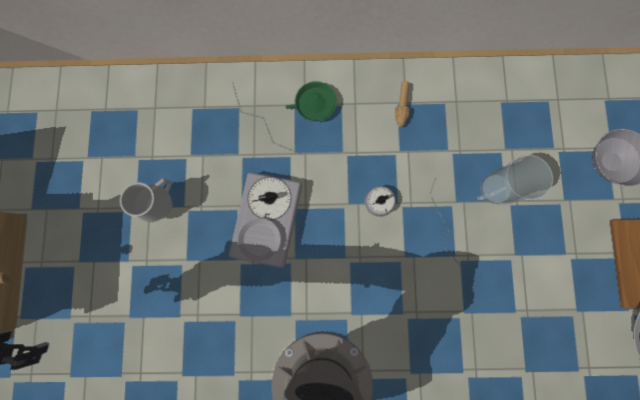

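View pics/side0.png

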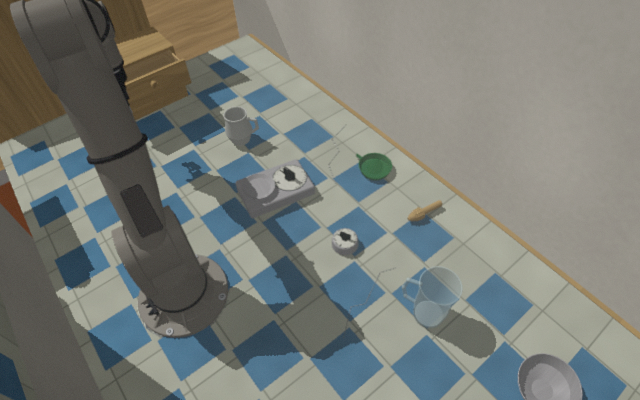

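Top: scale at about (265,220), with its dial at (269,198) and pan at (262,238). The timer is at (381,200) and the pitcher at (515,180). The gripper is far left, at (20,352). I'll zoom in on the dial.

```bash
python3 - <<'E'
from h import *
im=cv2.imread("pics/top0.png"); s=cv2.imread("pics/side0.png")
a=cv2.resize(im[165:275,220:310],None,fx=5,fy=5,interpolation=cv2.INTER_CUBIC)
b=cv2.resize(s[150:225,230:320],(450,375),interpolation=cv2.INTER_CUBIC)
c=np.zeros((550,800,3),np.uint8); c[:,:400]=a[:,:400]; c[:375,400:]=b[:,:400]; cv2.imwrite("pics/crop0.png",c)
# dial: white mask
g=im.min(2).astype(int); roi=np.zeros(g.shape,np.uint8); roi[172:225,242:297]=1
m=((g>190)&(roi>0)).astype(np.uint8)
cn=max(cv2.findContours(m,cv2.RETR_EXTERNAL,cv2.CHAIN_APPROX_NONE)[0],key=cv2.contourArea)
e=cv2.fitEllipse(cv2.convexHull(cn)); print("dial",e, onplane("top",e[0],53))
k=((im.max(2)<60)&(roi>0)).astype(np.uint8)
n,l,st,ce=cv2.connectedComponentsWithStats(k); print(st,ce)
print([proj("top",p) for p in [(500,150,0),(600,150,0),(500,250,0)]])
E
```

```text
Traceback (most recent call last):
ValueError: max() iterable argument is empty
```

View pics/crop0.png

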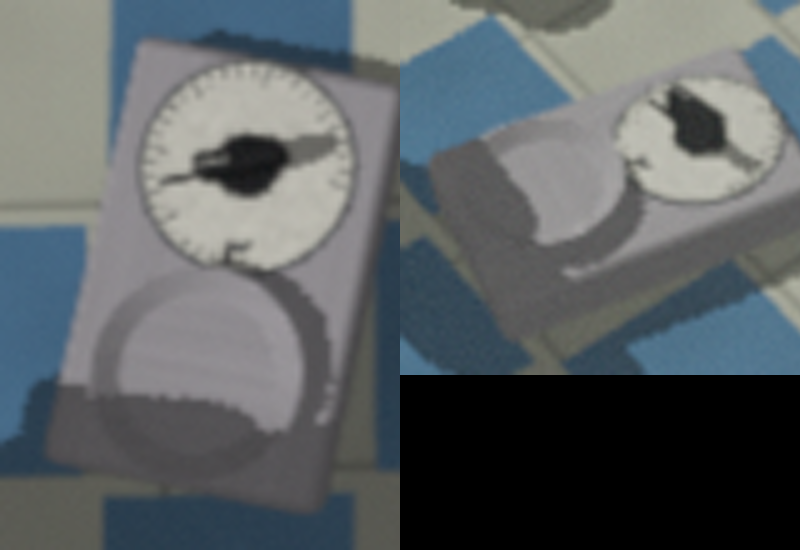

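The crop shows the pointer tip at about px (253,201), left of the knob. The zero tick and stop pin are at (267,216), towards the pan. The dial centre is about (269,198).

```bash
cat > m.py <<'E'
from h import *
im=cv2.imread("pics/top0.png")
g=im.min(2).astype(int); yy,xx=np.mgrid[:400,:640]
roi=(abs(xx-269.5)<25)&(abs(yy-198)<24)
hsv=cv2.cvtColor(im,cv2.COLOR_BGR2HSV)
print(im[185,269],im[198,250],im[215,255],im[180,250],im[216,246])
m=(roi&(g>155)).astype(np.uint8)
cn=np.vstack([c for c in cv2.findContours(m,cv2.RETR_EXTERNAL,cv2.CHAIN_APPROX_NONE)[0] if len(c)>5])
e=cv2.fitEllipse(cv2.convexHull(cn)); C=onplane("top",e[0],53); print("dial",e,C)
k=(roi&(im.max(2)<75)).astype(np.uint8)&((np.hypot(xx-269.5,yy-198)<14).astype(np.uint8))
n,l,st,ce=cv2.connectedComponentsWithStats(k); i=1+st[1:,4].argmax(); print("knob",st[i],ce[i])
print("axis proj z53,92",proj("top",C),proj("top",[C[0],C[1],92]))
for nm,uv,z in(("tip",(253,201.4),58),("zero",(267,216.0),53)):
    p=onplane("top",uv,z); d=p-C; print(nm,p,np.hypot(*d[:2]),np.degrees(np.arctan2(d[1],d[0])))
r=[onplane("top",uv,52) for uv in((248.5,173.5),(298.5,182.5),(283.5,267),(230.5,256.5))]
print(np.round(r),"ctr",np.mean(r,0)); d=r[0]-r[3]; d2=r[1]-r[2]; print(np.degrees(np.arctan2(d[1],d[0])),np.degrees(np.arctan2(d2[1],d2[0])),np.linalg.norm(d),np.linalg.norm(r[0]-r[1]))
s=cv2.imread("pics/side0.png")
print("side proj", proj("side",C), proj("side",[C[0],C[1],92]))
# bar direction: dark pixels on top plane z=92
ys,xs=np.nonzero(k); P=np.array([onplane("top",(x,y),85)[:2] for x,y in zip(xs,ys)]); print(P.mean(0)); w,v=np.linalg.eigh(np.cov((P-P.mean(0)).T)); print(w,np.degrees(np.arctan2(v[1,1],v[0,1])))
E
python3 m.py
```

```text
[172 181 182] [166 174 175] [117 114 116] [142 138 141] [141 138 141]
dial ((269.1497802734375, 198.03549194335938), (39.636322021484375, 40.13557052612305), 52.05359649658203) [519.75783564 142.31455891  53.        ]
knob [259 192  19  12 136] [269.11764706 197.41911765]
axis proj z53,92 [269.14978027 198.03549194] [266.90701747 196.12048453]
tip [510.28298534 187.52231019  58.        ] 46.189972548525986 101.83698405154438
zero [468.38694743 148.20965825  53.        ] 51.70802984968764 173.45362183120346
[[593. 203.  52.]
 [563.  58.  52.]
 [325. 102.  52.]
 [357. 250.  52.]] ctr [459.55340631 153.16734697  52.        ]
-11.396983858061187 -10.381331273705664 240.82285113291533 147.628654507311
side proj [288.71302001 177.4844183 ] [287.89181571 170.22241012]
[517.05974683 137.49598078]
[ 60.37274147 138.58450031] 103.3318898809841
```

Dial axis is at about (519.5, 142). The pointer points at 103° and the zero mark at 169°, so the knob is at about 1.15 rad. I'll turn the tool to match the bar, then travel across.

>>> jog_arm --pt "0 0 0 0 0 6.8 0.1" --pt "0 0 0 0 0 6.8 0.1" --pt "0 0 0 0 0 6.8 0.1" --pt "0 0 0 0 0 6.8 0.1" --pt "0 0 0 0 0 6.8 0.1" --pt "0 0 0 0 0 6.8 0.1" --pt "0 0 0 0 0 6.8 0.1" --pt "0 0 0 0 0 6.8 0.1" --pt "0 0 0 0 0 6.8 0.1"

```text
clock: 0.85
tool_pos: [181.2, 650.0, 303.5]
tool_rot: [-3.141, 0.001, 1.796]
contact_force: [0.1, 0.5, -0.7]
opening: 47.1
```

>>> jog_arm --pt "-15 5 0 0 0 0 0.1" --pt "-28.6 10.7 0 0 0 0 0.1" --pt "-28.6 10.7 0 0 0 0 0.1" --pt "-28.6 10.7 0 0 0 0 0.1" --pt "-28.6 10.7 0 0 0 0 0.1" --pt "-28.6 10.7 0 0 0 0 0.1" --pt "-28.6 10.7 0 0 0 0 0.1" --pt "-28.6 10.7 0 0 0 0 0.1" --pt "-28.6 10.7 0 0 0 0 0.1" --pt "-28.6 10.7 0 0 0 0 0.1" --pt "-28.6 10.7 0 0 0 0 0.1" --pt "-28.6 10.7 0 0 0 0 0.1"

```text
clock: 1.85
tool_pos: [376.5, 355.9, 303.8]
tool_rot: [-3.141, 0.0, 1.802]
contact_force: [0.5, 0.1, -0.3]
opening: 47.5
```

>>> jog_arm --pt "-28.6 10.7 0 0 0 0 0.1" --pt "-28.6 10.7 0 0 0 0 0.1" --pt "-28.6 10.7 0 0 0 0 0.1" --pt "-28.6 10.7 0 0 0 0 0.1" --pt "-28.6 10.7 0 0 0 0 0.1" --pt "-28.6 10.7 0 0 0 0 0.1" --pt "-28.6 10.7 0 0 0 0 0.1" --pt "-28.6 10.7 0 0 0 0 0.1" --pt "-13.6 5.7 0 0 0 0 0.1" --pt "0 0 0 0 0 0 0.1" --pt "0 0 0 0 0 0 0.1" --pt "0 0 0 0 0 0 0.1"

```text
clock: 2.85
tool_pos: [520.0, 142.9, 303.7]
tool_rot: [-3.141, -0.0, 1.802]
contact_force: [-0.4, 0.6, -0.8]
opening: 47.0
```

```bash
cat > rem.py <<'E'
from h import *
import sys
from scipy.spatial.transform import Rotation as Ro
s=ctrl.read_state(); R=Ro.from_euler("xyz",s["tool_rot"]); T=np.array(eval(sys.argv[1]),float); yaw=float(sys.argv[2])
Rt=Ro.from_euler("xyz",[180,0,yaw],degrees=True)
print("t",s["clock"],"pos",s["tool_pos"].round(1),"yaw",np.degrees(s["tool_rot"][2]).round(2),"F",s["contact_force"].round(1),"M",s["moment"].round(2),"op",s["opening"],"j",s["joints"].round(2))
print("shift",R.inv().apply(T-s["tool_pos"]).round(1),"turn",(R.inv()*Rt).as_rotvec(degrees=True).round(2))
E
python3 rem.py "[519.5,142,136]" 103
```

```text
t 2.85 pos [520.  142.9 303.7] yaw 103.26 F [-0.4  0.6 -0.8] M [ 0.05 -0.04  0.  ] op 47.04696598605242 j [-0.9   0.23  0.6   1.94 -0.15  1.02 -0.  ]
shift [ -0.8  -0.6 167.7] turn [-0.04 -0.    0.26]
```

>>> jog_arm --pt "-0.8 -0.6 15 0 0 0 0.1" --pt "0 0 25 0 0 0 0.1" --pt "0 0 25 0 0 0 0.1" --pt "0 0 25 0 0 0 0.1" --pt "0 0 20 0 0 0 0.1" --pt "0 0 10 0 0 0 0.1" --pt "0 0 0 0 0 0 0.1" --pt "0 0 0 0 0 0 0.1"

```text
clock: 3.52
tool_pos: [519.9, 141.9, 184.3]
tool_rot: [-3.141, 0.0, 1.802]
contact_force: [0.4, -0.1, 0.4]
opening: 47.0
```

```bash
python3 rem.py "[519.5,142,136]" 103; python3 - <<'E'
from h import *
c=[]
for n,(x,y) in(("top",(269,198)),("side",(288,165))):
    im=imaging.get_image(n); cv2.imwrite(f"pics/{n}1.png",im); c.append(cv2.resize(im[y-50:y+50,x-40:x+40],None,fx=5,fy=5,interpolation=cv2.INTER_CUBIC))
cv2.imwrite("pics/crop1.png",np.hstack(c))
E
```

```text
t 3.5167 pos [519.9 141.9 184.3] yaw 103.26 F [ 0.4 -0.1  0.4] M [0.   0.02 0.02] op 47.02520215059868 j [-0.82  0.39  0.54  2.04 -0.28  0.78  0.12]
shift [ 0.2 -0.4 48.3] turn [-0.02  0.01  0.26]
```

View pics/crop1.png

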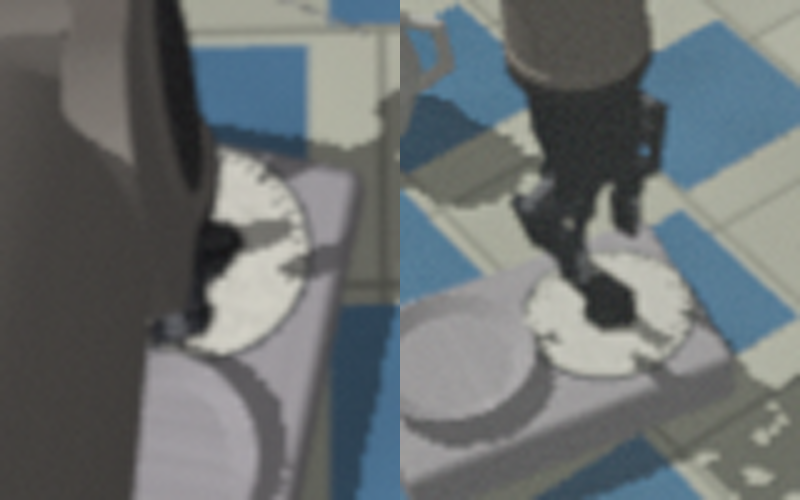

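The side crop shows the two fingers above the knob, one on each side of the bar. The top view is blocked by the arm. I'll go down, close, and watch the force.

>>> jog_arm --pt "0 0 10 0 0 0 0.1" --pt "0 0 12 0 0 0 0.1" --pt "0 0 10 0 0 0 0.1" --pt "0 0 8 0 0 0 0.1" --pt "0 0 6 0 0 0 0.1" --pt "0 0 2 0 0 0 0.1" --pt "0 0 0 0 0 0 0.1" --pt "0 0 0 0 0 0 0.1"

```text
clock: 4.28
tool_pos: [520.1, 141.2, 135.9]
tool_rot: [-3.141, 0.0, 1.801]
contact_force: [-0.4, -0.7, -0.4]
opening: 46.9
```

>>> jog_arm --pt "0 0 0 0 0 0 -0.2" --pt "0 0 0 0 0 0 -0.4" --pt "0 0 0 0 0 0 -0.5" --pt "0 0 0 0 0 0 -0.6" --pt "0 0 0 0 0 0 -0.65" --pt "0 0 0 0 0 0 -0.7"

```text
clock: 4.78
tool_pos: [520.2, 141.5, 136.2]
tool_rot: [3.141, -0.0, 1.802]
contact_force: [1.1, 0.5, 4.6]
opening: 13.8
```

```bash
python3 rem.py "[519.5,142,136]" 103
```

```text
t 4.7833 pos [520.2 141.5 136.2] yaw 103.22 F [1.1 0.5 4.6] M [ 0.11 -0.03 -0.02] op 13.843438085149387 j [-0.78  0.47  0.49  2.07 -0.34  0.68  0.17]
shift [ 0.6 -0.6  0.2] turn [ 0.03 -0.01  0.22]
```

The grip is clean: the opening is 13.8 mm and the side forces are near zero. Now I'll turn anticlockwise, which is negative about the tool's z.

>>> jog_arm --pt "0 0 0 0 0 0 -1" --pt "0 0 0 0 0 -3 -1" --pt "0 0 0 0 0 -6 -1" --pt "0 0 0 0 0 -6 -1" --pt "0 0 0 0 0 -6 -1" --pt "0 0 0 0 0 -6 -1" --pt "0 0 0 0 0 -6 -1" --pt "0 0 0 0 0 -6 -1" --pt "0 0 0 0 0 -6 -1" --pt "0 0 0 0 0 -4 -1" --pt "0 0 0 0 0 -2 -1" --pt "0 0 0 0 0 0 -1"

```text
clock: 5.78
tool_pos: [520.2, 141.5, 136.2]
tool_rot: [3.141, 0.0, 2.694]
contact_force: [-0.1, 1.0, 6.6]
opening: 13.4
```

```bash
python3 rem.py "[520.2,141.5,136]" 169
```

```text
t 5.7833 pos [520.2 141.5 136.2] yaw 154.33 F [-0.1  1.   6.6] M [0.25 0.16 0.08] op 13.357120252469985 j [-0.59  0.43  0.26  2.06 -0.17  0.67  0.9 ]
shift [ 0.  -0.   0.2] turn [  0.04   0.02 -14.67]
```

>>> jog_arm --pt "0 0 0 0 0 -2 -1" --pt "0 0 0 0 0 -2 -1" --pt "0 0 0 0 0 -2 -1" --pt "0 0 0 0 0 0 -1" --pt "0 0 0 0 0 0 -1"

```text
clock: 6.2
tool_pos: [520.2, 141.5, 136.2]
tool_rot: [3.141, 0.0, 2.795]
contact_force: [-0.3, 0.8, 7.1]
opening: 13.1
```

```bash
python3 rem.py "[520.2,141.5,136]" 169
```

```text
t 6.2 pos [520.2 141.5 136.2] yaw 160.16 F [-0.3  0.8  7.1] M [0.18 0.13 0.09] op 13.11187380138665 j [-0.57  0.43  0.23  2.06 -0.16  0.67  0.98]
shift [-0.   0.   0.2] turn [ 0.02  0.02 -8.84]
```

>>> jog_arm --pt "0 0 0 0 0 -2 -1" --pt "0 0 0 0 0 -2 -1" --pt "0 0 0 0 0 -1.5 -1" --pt "0 0 0 0 0 -1 -1" --pt "0 0 0 0 0 0 -1" --pt "0 0 0 0 0 0 -1"

```text
clock: 6.7
tool_pos: [520.2, 141.5, 136.2]
tool_rot: [3.141, 0.0, 2.909]
contact_force: [-0.5, 0.5, 6.4]
opening: 13.6
```

```bash
python3 rem.py "[520.2,141.5,136]" 169
```

```text
t 6.7 pos [520.2 141.5 136.2] yaw 166.66 F [-0.5  0.5  6.4] M [0.17 0.23 0.03] op 13.589604851568929 j [-0.55  0.43  0.2   2.06 -0.14  0.67  1.08]
shift [-0.  -0.   0.2] turn [ 0.02  0.02 -2.34]
```

>>> jog_arm --pt "0 0 0 0 0 -1 -1" --pt "0 0 0 0 0 -1 -1" --pt "0 0 0 0 0 0 -1" --pt "0 0 0 0 0 0 -1"

```text
clock: 7.03
tool_pos: [520.2, 141.5, 136.2]
tool_rot: [3.141, 0.0, 2.943]
contact_force: [-1.4, 1.1, 7.5]
opening: 12.8
```

```bash
python3 rem.py "[520.2,141.5,136]" 169
```

```text
t 7.0333 pos [520.2 141.5 136.2] yaw 168.64 F [-1.4  1.1  7.5] M [ 0.2   0.17 -0.13] op 12.815562860375781 j [-0.54  0.43  0.19  2.06 -0.13  0.67  1.11]
shift [ 0.  -0.   0.2] turn [ 0.02  0.02 -0.36]
```

>>> jog_arm --pt "0 0 0 0 0 -1 -1" --pt "0 0 0 0 0 -1 -1" --pt "0 0 0 0 0 0 -1" --pt "0 0 0 0 0 0 -1"

```text
clock: 7.37
tool_pos: [520.2, 141.5, 136.2]
tool_rot: [3.141, 0.0, 2.977]
contact_force: [-2.6, 0.8, 7.4]
opening: 12.9
```

```bash
python3 rem.py "[520.2,141.5,136]" 169
```

```text
t 7.3667 pos [520.2 141.5 136.2] yaw 170.58 F [-2.6  0.8  7.4] M [ 0.26  0.22 -0.93] op 12.929621592687221 j [-0.53  0.43  0.18  2.06 -0.12  0.67  1.14]
shift [-0.   0.   0.2] turn [0.03 0.01 1.58]
```

>>> jog_arm --pt "0 0 0 0 0 -1 -1" --pt "0 0 0 0 0 -1 -1" --pt "0 0 0 0 0 0 -1" --pt "0 0 0 0 0 0 -1"

```text
clock: 7.7
tool_pos: [520.2, 141.4, 136.3]
tool_rot: [3.141, 0.0, 3.011]
contact_force: [-2.8, 2.2, 8.1]
opening: 13.3
```

```bash
python3 rem.py "[520.2,141.5,136]" 169
```

```text
t 7.7 pos [520.2 141.4 136.3] yaw 172.53 F [-2.8  2.2  8.1] M [ 0.33  0.29 -1.55] op 13.336215239454507 j [-0.53  0.43  0.17  2.05 -0.12  0.67  1.17]
shift [0.  0.  0.3] turn [0.05 0.01 3.53]
```

The moment rose to 0.93 and then 1.55 N m from about 169° on, which matches the predicted zero direction, so the pointer is on its stop. I'll release straight from here, then lift.

>>> jog_arm --pt "0 0 0 0 0 0 -0.5" --pt "0 0 0 0 0 0 -0.3" --pt "0 0 0 0 0 0 0" --pt "0 0 0 0 0 0 0.1" --pt "0 0 0 0 0 0 0.1" --pt "0 0 0 0 0 0 0.1"

```text
clock: 8.2
tool_pos: [519.9, 141.4, 135.8]
tool_rot: [-3.141, -0.0, 3.015]
contact_force: [0.3, 0.7, 0.7]
opening: 47.0
```

>>> jog_arm --pt "0 0 -8 0 0 0 0.1" --pt "0 0 -20 0 0 0 0.1" --pt "0 0 -30 0 0 0 0.1" --pt "0 0 -30 0 0 0 0.1" --pt "0 0 -30 0 0 0 0.1" --pt "0 0 -30 0 0 0 0.1" --pt "0 0 -15 0 0 0 0.1"

```text
clock: 8.78
tool_pos: [520.7, 141.4, 303.1]
tool_rot: [3.139, 0.003, 3.014]
contact_force: [-0.1, 0.2, 0.4]
opening: 47.2
```

>>> jog_arm --pt "0 15 0 0 0 0 0.1" --pt "0 30 0 0 0 0 0.1" --pt "0 30 0 0 0 0 0.1" --pt "0 30 0 0 0 0 0.1" --pt "0 30 0 0 0 0 0.1" --pt "0 30 0 0 0 0 0.1" --pt "0 30 0 0 0 0 0.1" --pt "0 30 0 0 0 0 0.1" --pt "0 15 0 0 0 0 0.1" --pt "0 0 0 0 0 0 0.1" --pt "0 0 0 0 0 0 0.1"

```text
clock: 9.7
tool_pos: [550.0, 380.0, 298.2]
tool_rot: [-3.14, -0.001, 3.016]
contact_force: [0.8, 0.2, -1.1]
opening: 46.8
```

```bash
python3 rem.py "[520.2,141.5,136]" 169; python3 - <<'E'
from h import *
c=[]
for n,(x,y) in(("top",(269,198)),("side",(288,172))):
    im=imaging.get_image(n); cv2.imwrite(f"pics/{n}2.png",im); c.append(cv2.resize(im[y-30:y+30,x-25:x+25],None,fx=8,fy=8,interpolation=cv2.INTER_CUBIC))
cv2.imwrite("pics/crop2.png",np.hstack(c))
E
```

```text
t 9.7 pos [550.  380.  298.2] yaw 172.79 F [ 0.8  0.2 -1.1] M [-0.02 -0.03 -0.02] op 46.758568859629214 j [-0.8   0.42  0.13  1.63 -0.06  1.09  0.8 ]
shift [  -0.5 -240.1  162.4] turn [-0.07 -0.04  3.79]
```

View pics/crop2.png

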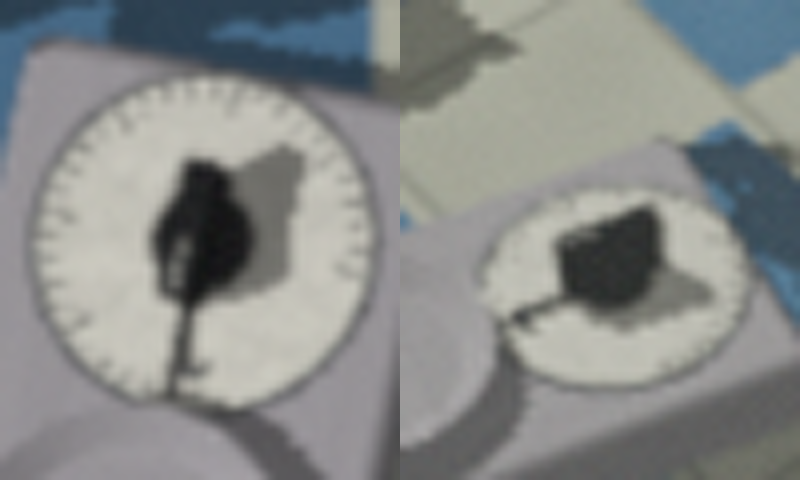

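The crop shows the pointer lying along the zero direction, with its tip at crop (175,390), up against the pin at (195,370). I'll check that the timer and pitcher haven't moved, then hand in.

```bash
python3 - <<'E'
from h import *
a,b=cv2.imread("pics/side0.png"),cv2.imread("pics/side2.png")
for n,(x0,x1,y0,y1) in dict(timer=(325,365,222,262),pitcher=(398,470,262,332)).items():
    print(n,cv2.absdiff(a,b)[y0:y1,x0:x1].mean(), cv2.phaseCorrelate(*[cv2.cvtColor(i[y0:y1,x0:x1],6).astype(float) for i in (a,b)]))
# knob direction from top view: tip vs dial axis
C=np.array([519.8,142,0]); p=onplane("top",(244+175/8,168+390/8),58); d=p-C; print("pointer dir",np.degrees(np.arctan2(d[1],d[0])))
print(job.sign_off())
E
```

```text
timer 13.605 ((-0.06721200258724025, 0.1952291821843346), 0.7502974012937483)
pitcher 5.95489417989418 ((-0.06856302725540786, 0.13335214625271163), 0.6987944511718838)
pointer dir 170.9813335559154
the job is handed in; nothing more can be done
None
```

The peak pointer is back at its zero stop. I gripped the knob and turned it anticlockwise about 66°. Then I let go, lifted clear, moved the arm aside and handed the job in at about 10 s.

- **Stop reached:** the turning moment rose from about 0.1 to 1.55 N m from about 169°, the zero direction I had measured beforehand. Side forces on the tool stayed under 3 N during the turn.
- **Pointer after release:** the last pictures show it along the zero mark, against the stop pin. I read its direction as 171°, 2° off the predicted 169°, which is within what I can read from the picture.
- **Timer and pitcher:** comparing the first and last side views, neither shifted by more than 0.2 px. Brightness there did change somewhat, more around the timer, which I put down to the arm's moving shadow but did not check separately.

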